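# Hold a pulse meter down on its test jig

### The arm

A 6-joint arm with a two-finger parallel gripper is mounted at the origin on the work surface. World frame = base frame: x ahead of the robot, y to its left, z up, the work surface at z = 0. Lengths are in mm, angles in rad, forces in N, time in s.
With the tool pointing down it reaches from about 300 to 850 mm from the base axis. Payload 5.4 kg.
Tool frame: the origin (TCP) lies between the finger pads; the fingertips stand ahead of it and the grasp point (between the pads) lies 8 mm behind it (tcp_to_tips is the z of the fingertips in the tool frame, in mm); z points along the fingers, x is the direction in which the jaws open and shut, and the axes are right-handed (so a half turn about z gives the same grasp; the last joint's range is limited). The gripper opens to 85 mm and grips with 20 to 120 N. Pads are 22 mm wide; open, the fingers measure 114 mm over their backs; the gripper's body (76 mm by 85 mm) begins 54 mm behind the grasp point. The pads swing forward as they close: fully open they stand 13 mm farther back than shut.
Start: joints at [-1.496, 0.158, 1.597, -0, 1.386, -0.21], TCP at [161.532, -551.828, 242.299] pointing down, gripper open.
Joint ranges: [-2.91, 2.91], [-0.94, 2.29], [0.18, 2.7], [-1.29, 4.43], [0.17, 2.64], [-3, 3]. Speed limits (rad/s): [2.57, 2.57, 3.14, 3.14, 3.14, 3.14].

### API

Orientations are given as a 3x3 rotation matrix whose columns are the frame's x, y, z axes.
In Python, from workcell import sense, read_camera, calibration, job_done, tcp_to_tips gives the robot as it stands. The module is installed in compiled form; this text tells all that it offers.
- The arm moves only by the shell command python3 -m creep 'ROWS' [FORCE]. ROWS is JSON, one flat list of numbers, 5 for each row, row after row: the opening, from 0 (shut) to 1 (fully open), then the shift along the tool's x, y, z in m, then the turn about the tool's z in degrees. A call has 1 to 12 rows; each row is the pose to reach, as a shift and turn from the pose commanded when the call began, along the tool's axes at that moment; what a row does not reach only later rows make up. A row lasts 1/10 s, in which the tool goes at most 50 mm and 8.59 degrees, less where a joint would pass 70% of its speed; a pose out of reach is approached as far as the arm can. A call with a gripper value outside its range is refused whole. The fingers move at their own pace and stop on an object; FORCE is the grip in N (left out, the last holds). Time passes only in rows, so rows that repeat a pose let the fingers close. It gives the time, the measured TCP pose, the force and the opening at its end, in the units of the state.
- sense(): the state, without advancing time (a new reading comes with each control period).
- read_camera(name): name is "scene" or "top"; returns the picture (480x640x3 uint8, red, green, blue); there is no depth.
- calibration(name): a dict with "fx", "fy", "cx", "cy" (pixels), "R" (3x3) and "t" (3): a world point X has camera coordinates R X + t. Camera axes: x right, y down, z forward; pixel columns grow to the right and rows downward; lengths in mm; the calibration is good to about 2 mm. A picture is of the moment at which its call begins. calibration takes no time and is no camera call.
- job_done(): hands the job in, once; it reports no verdict.
The state is a dict: "time_s": time; "joints": joint angles; "qd": joint speeds; "effort": joint torques, N m; "ee_pos": TCP position; "tcp_rot": TCP orientation; "ft_force": force on the tool from outside, world axes, zero at the start; "ft_torque": the same for the moment, N m; "opening": finger opening in mm.
Only numpy, scipy, OpenCV 4.12 (cv2) and the standard library are available. Lean on these libraries where they do the work, as an engineer would, in place of code of your own. Each camera call takes 0.05 s, during which the arm holds its last target.

### The job

Pick up the one open pulse meter, the white one with its green circuit board showing, by its white sides, and load it board-up into the nest of the test jig, round nose in the V end. Push it down against the sprung contact pins until it sits hard on its stops, then keep it there with a steady, moderate push, and finish while still holding it down. Do not touch the bare board, do not lean on the jig, and leave the finished meters, the carton and the screwdriver where they are.

Things in the scene. Friction and masses are not known exactly. Their poses are not given: they have to be found in the camera images.
- unit: the open pulse meter: white plastic shell, 62 mm long (own x), 34 mm wide (own y), 28 mm tall, about 60 g. Flat parallel sides run from the square tail (x = -31) to x = +14; from there a half-round nose of radius 17 mm reaches x = +31. Origin: centre of its underside; x points to the nose, z up. Starts flat on the bench, board up
- unit_nose (a point): tip of the round nose of the open meter, at the level of its underside
- board: the bare green circuit board in the top of the open meter (same origin and axes as the meter); it lies 3 mm below the top of a 2.5 mm white rim, so its surface is 25 mm above the underside; small chips on it stay below the rim. Not to be touched
- jig: the test jig, fixed to the bench: grey box 150 (own x) x 104 x 44 mm, aluminium deck at 44 mm, black nest plate (84 x 48 mm) to 48 mm. Origin: centre of its underside; x points to the V end of the nest, z up. Black guides up to 71 mm stand round the nest: an end wall and two short cheeks for the square tail (-x end), two posts at 45 degrees, a V, for the round nose (+x end)
- nest (a point): centre of the nest at stop height, 56 mm above the jig's underside: the origin of a fully seated meter lies here, its x along the jig's x. The guides leave about 1.5 mm play all round; their top 5 mm flare out by 4 mm as a lead-in, the straight part ends 10 mm above the stops. Both long sides are open for fingers between the guides, from x = -23 to x = +22 mm
- stops: two steel stop pads in the nest, one under the tail and one under the nose, tops 56 mm above the jig's underside (same origin and axes as the jig): the hard stop, on which the meter's underside must bear
- plunger (a joint): sprung contact head with six gold pins in the middle of the nest, value in m: 0 = free, pin tips 6 mm above the stops; grows as it is pressed down; 0.006 with the meter on its stops. The spring pushes up with 3 N when free and 7 N at 6 mm, more than the meter's weight: an unheld meter sits 6 mm too high
- finished_1: finished pulse meter, same outline as the open one, 34 mm tall, closed with a black glass display on top: leave alone. Origin: centre of its underside
- finished_2: another finished pulse meter, the same as finished_1: leave alone
- carton: empty white carton without lid, 100 x 75 x 42 mm: leave alone. Origin: centre of its underside
- screwdriver: screwdriver 160 mm long lying on the bench at the right: leave alone
Mind the look-alikes: they are no part of the job. Leave any blue or purple look-alike of the unit alone.

How it is judged:
By the outcome, as a careful person would: the job done as asked, in the order asked, and still so for the second after the job is handed in, while the arm keeps its last pose, push and grip.
It also fails if it takes over 38 s, if anything falls off the work surface, if the arm or the gripper's body presses on something with over 40 N, if the wrist force passes 120 N, or if a joint passes its speed limit or range.

## Working session

There is one attempt and no reset: what is moved stays moved. The work goes in short steps, Python scripts to look and compute and a shell command to move; the robot and the scene stay as the last step left them, time stands still between calls to the robot, and variables do not carry over. Pictures are saved under pics/ and viewed, and the job is handed in when it is done.

```bash
mkdir -p pics; python3 - <<'E'
from workcell import *
import cv2
for n in ("scene","top"):
    im=read_camera(n); cv2.imwrite(f"pics/{n}0.png",im[:,:,::-1]); c=calibration(n); print(n,c)
s=sense(); print(s, tcp_to_tips)
E
```

```text
scene {'fx': 624.0794480269735, 'fy': 624.0794480269735, 'cx': 319.96178125913747, 'cy': 240.51009116012312, 'R': array([[ 0.57163959,  0.82043385, -0.01079236],
       [ 0.53400054, -0.38198843, -0.75427333],
       [-0.62295393,  0.42540937, -0.65647183]]), 't': array([-365.1441643 , -255.21276631, 1600.03616098])}
top {'fx': 595.8819395825304, 'fy': 595.8819395825304, 'cx': 322.2199067522318, 'cy': 244.79171233523795, 'R': array([[-0.02268508, -0.99973252,  0.00450348],
       [-0.98703413,  0.02168052, -0.15903955],
       [ 0.15889937, -0.00805291, -0.98726194]]), 't': array([  61.27401415,  596.22010643, 1219.39802414])}
{'time_s': 0.1, 'joints': array([-1.49608917e+00,  1.59011986e-01,  1.59812144e+00, -8.32115524e-06,
        1.38622041e+00, -2.10113670e-01]), 'qd': array([ 0.00203291, -0.00064056, -0.00365947,  0.00294122, -0.00074937,
        0.00078386]), 'effort': array([-2.80078593e-04, -3.96991503e+01, -3.32337499e+01, -1.53158421e-04,
        4.20670345e-03, -1.36093871e-05]), 'ee_pos': array([ 161.49557871, -551.29698705,  241.39319018]), 'tcp_rot': array([[ 2.80986853e-01, -9.59711607e-01, -1.39607187e-04],
       [-9.59710069e-01, -2.80986658e-01,  1.75565430e-03],
       [-1.72414956e-03, -3.59333352e-04, -9.99998449e-01]]), 'ft_force': array([ 0.70296447, -0.38654277, -0.76047674]), 'ft_torque': array([-0.00151701, -0.01486692,  0.0319077 ]), 'opening': 85.23766356191902} 11.0
```

View pics/scene0.png

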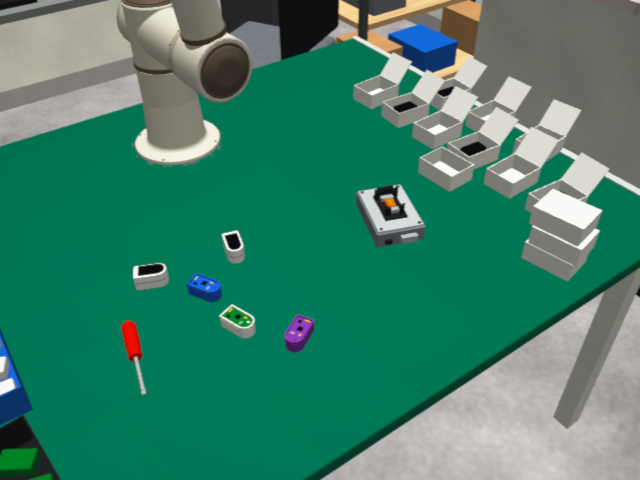

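View pics/top0.png

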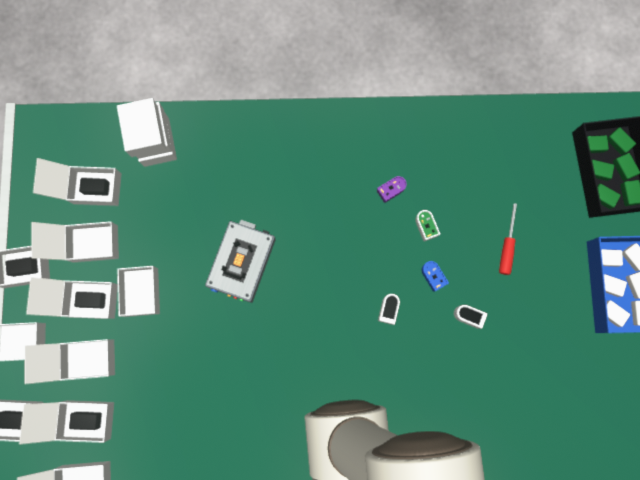

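Candidates for the unit, in the top picture: white with green board at (428,224), blue (435,275), purple (392,188), and finished white with black glass at (390,308) and (471,316). The description matches (428,224), which is (238,320) in the scene picture. I'll check it in close crops, along with the jig.

```bash
python3 - <<'E'
import cv2,numpy as np
t=cv2.imread("pics/top0.png");s=cv2.imread("pics/scene0.png")
f=lambda im,x,y,w,h:cv2.resize(im[y:y+h,x:x+w],(400,300),interpolation=cv2.INTER_CUBIC)
a=np.vstack([np.hstack([f(t,396,200,64,48),f(s,206,296,64,48)]),np.hstack([f(t,186,215,112,84),f(s,334,170,112,84)])])
cv2.imwrite("pics/crop0.png",a)
E
```

```text
(no output)
```

View pics/crop0.png

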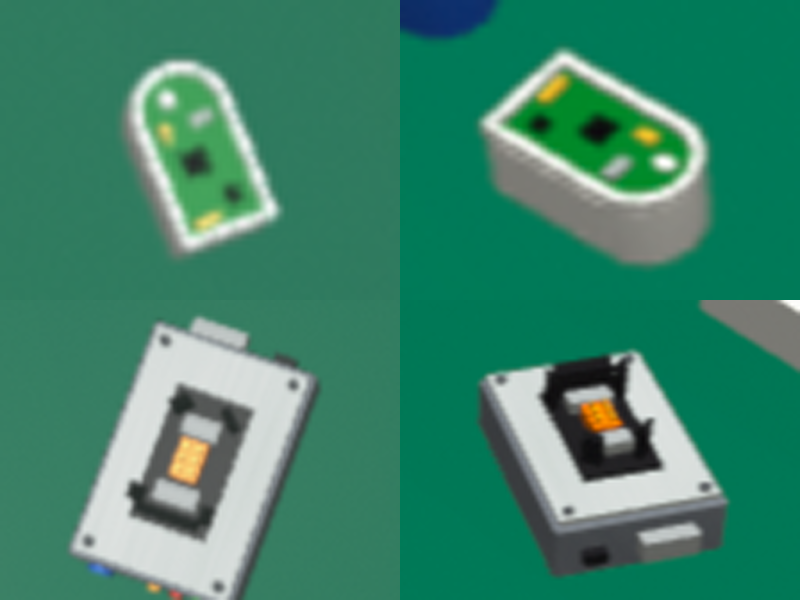

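The crop confirms it: the top picture's unit is white with a green board, nose up-left around crop (180,65) and square tail lower-right. On the jig, the V posts are at the far (upper) end in the top view, and the tail wall is at the lower end. Next I measure.

```bash
cat > h.py <<'E'
import numpy as np,cv2
from workcell import *
def ray(n,uv):
    c=calibration(n);R=np.array(c["R"]);t=np.array(c["t"])
    d=np.array([(uv[0]-c["cx"])/c["fx"],(uv[1]-c["cy"])/c["fy"],1.])
    return -R.T@t,R.T@d
def onz(n,uv,z):
    o,d=ray(n,uv);return o+d*(z-o[2])/d[2]
def tri(a,b):
    o1,d1=ray("top",a);o2,d2=ray("scene",b)
    k=np.linalg.lstsq(np.c_[d1,-d2],o2-o1,rcond=None)[0]
    p,q=o1+k[0]*d1,o2+k[1]*d2
    return (p+q)/2,np.linalg.norm(p-q)
def up(im,box,k=8):
    x,y,w,h=box
    return cv2.resize(im[y:y+h,x:x+w],None,fx=k,fy=k,interpolation=cv2.INTER_CUBIC)
def full(p,box,k=8): # upsampled px -> full px
    return (np.asarray(p,float)+.5)/k-.5+np.array(box[:2])
def big(mask):
    cs,_=cv2.findContours(mask,cv2.RETR_EXTERNAL,cv2.CHAIN_APPROX_NONE)
    return max(cs,key=cv2.contourArea)
E
python3 - <<'E'
from h import *
im={n:cv2.imread(f"pics/{n}0.png") for n in("top","scene")}
U={"top":(396,200,64,48),"scene":(206,300,64,44)}
J={"top":(186,215,112,88),"scene":(334,170,112,84)}
def rim(n):
    b=U[n];u=up(im[n],b).astype(int);v=u.min(2)
    print(n,"rim max",v.max(),np.percentile(v,[10,50,90,97]))
    # bench min ~?; shell side darker
    m=(v>(165 if n=="top" else 180)).astype(np.uint8)*255
    c=big(m);return full(c[:,0],b),m
def deck(n):
    b=J[n];u=up(im[n],b).astype(int);v=u.min(2)
    m=((v>160)&(u.max(2)-v<40)).astype(np.uint8)*255
    print(n,"deck",np.percentile(v,[10,50,90]))
    return full(big(m)[:,0],b),m
vis=[]
for f,z,name in((rim,28,"rim"),(deck,44,"deck")):
    for n in("top","scene"):
        c,m=f(n); vis.append(cv2.resize(m,(400,300)))
        w=np.array([onz(n,p,z)[:2] for p in c])
        r=cv2.minAreaRect(w.astype(np.float32)); print(name,n,r)
        a=cv2.approxPolyDP(cv2.convexHull(c.astype(np.float32)),2.0,True)[:,0]; print(a.round(1).tolist())
cv2.imwrite("pics/masks.png",np.vstack([np.hstack(vis[:2]),np.hstack(vis[2:])]))
E
```

```text
top rim max 245 [ 47.  47. 100. 195.]
rim top ((642.4549560546875, -180.9482421875), (63.97755813598633, 36.854026794433594), 20.044458389282227)
[[422.70001220703125, 209.60000610351562], [431.29998779296875, 212.89999389648438], [439.70001220703125, 232.6999969482422], [426.29998779296875, 239.3000030517578], [416.3999938964844, 218.60000610351562]]
scene rim max 255 [  0.   0. 129. 205.]
rim scene ((643.3518676757812, -179.35824584960938), (63.227684020996094, 35.2308464050293), 19.294437408447266)
[[219.1999969482422, 315.1000061035156], [232.1999969482422, 304.29998779296875], [251.60000610351562, 315.20001220703125], [253.89999389648438, 320.8999938964844], [248.60000610351562, 327.20001220703125], [240.1999969482422, 327.70001220703125]]
top deck [ 51.  56. 214.]
deck top ((569.24853515625, 224.63201904296875), (97.86445617675781, 144.78269958496094), 69.3782730102539)
[[230.1999969482422, 221.6999969482422], [271.6000061035156, 236.3000030517578], [248.10000610351562, 298.8999938964844], [206.10000610351562, 283.8999938964844]]
scene deck [  0.   0. 193.]Traceback (most recent call last):
  File "<stdin>", line 20, in <module>
  File "h.py", line 8, in onz
    o,d=ray(n,uv);return o+d*(z-o[2])/d[2]
        ~~~^^^^^^
  File "h.py", line 4, in ray
    c=calibration(n);R=np.array(c["R"]);t=np.array(c["t"])
ValueError: time passes only in moves, steps and waits
```

```bash
python3 - <<'E'
s=open("h.py").read()
s=s.replace("def ray","import os,pickle\nif not os.path.exists('cal.pkl'): pickle.dump({n:calibration(n) for n in('top','scene')},open('cal.pkl','wb'))\nCAL=pickle.load(open('cal.pkl','rb'))\ndef ray").replace("c=calibration(n);","c=CAL[n];")
open("h.py","w").write(s)
E
cat > m.py <<'E'
from h import *
im={n:cv2.imread(f"pics/{n}0.png") for n in("top","scene")}
U={"top":(396,200,64,48),"scene":(206,300,64,44)}
J={"top":(186,215,112,88),"scene":(334,170,112,84)}
def rim(n):
    b=U[n];u=up(im[n],b).astype(int);v=u.min(2)
    m=(v>(165 if n=="top" else 180)).astype(np.uint8)*255
    return full(big(m)[:,0],b),m
def deck(n):
    b=J[n];u=up(im[n],b).astype(int);v=u.min(2)
    m=((v>150)&(u.max(2)-v<40)).astype(np.uint8)*255
    return full(big(m)[:,0],b),m
def nest(n):
    b=J[n];u=up(im[n],b).astype(int);v=u.max(2)
    m=(v<120).astype(np.uint8)*255
    q={"top":(238,262),"scene":(390,203)}[n]
    nl,l=cv2.connectedComponents(m)
    ids=[i for i in range(1,nl)]
    d,_=deck(n);h=cv2.convexHull(d.astype(np.float32))
    ys,xs=np.nonzero(m);keep=np.zeros_like(m)
    for i in ids:
        yy,xx=np.nonzero(l==i)
        if len(yy)>800 and cv2.pointPolygonTest(h,tuple(map(float,full((xx.mean(),yy.mean()),b))),False)>0 : keep[l==i]=255
    return full(big(keep)[:,0],b),keep
E
python3 - <<'E'
from m import *
vis=[]
for f,z,name in((rim,28,"rim"),(deck,44,"deck"),(nest,48,"nest")):
    for n in("top","scene"):
        c,m=f(n); vis.append(cv2.resize(m,(400,200)))
        w=np.array([onz(n,p,z)[:2] for p in c])
        r=cv2.minAreaRect(w.astype(np.float32)); print(name,n,r)
        a=cv2.approxPolyDP(cv2.convexHull(c.astype(np.float32)),2.0,True)[:,0]; print(a.round(1).tolist())
cv2.imwrite("pics/masks.png",np.vstack([np.hstack(vis[i:i+2]) for i in(0,2,4)]))
E
```

```text
rim top ((642.4549560546875, -180.9482421875), (63.97755813598633, 36.854026794433594), 20.044458389282227)
[[422.70001220703125, 209.60000610351562], [431.29998779296875, 212.89999389648438], [439.70001220703125, 232.6999969482422], [426.29998779296875, 239.3000030517578], [416.3999938964844, 218.60000610351562]]
rim scene ((643.3518676757812, -179.35824584960938), (63.227684020996094, 35.2308464050293), 19.294437408447266)
[[219.1999969482422, 315.1000061035156], [232.1999969482422, 304.29998779296875], [251.60000610351562, 315.20001220703125], [253.89999389648438, 320.8999938964844], [248.60000610351562, 327.20001220703125], [240.1999969482422, 327.70001220703125]]
deck top ((574.0873413085938, 222.75485229492188), (98.62319946289062, 156.0304718017578), 69.32989501953125)
[[230.1999969482422, 221.39999389648438], [241.8000030517578, 219.89999389648438], [251.60000610351562, 223.1999969482422], [271.79998779296875, 236.1999969482422], [248.39999389648438, 299.1000061035156], [205.89999389648438, 284.20001220703125]]
deck scene ((569.8433837890625, 226.7781219482422), (97.65788269042969, 142.89845275878906), 69.26691436767578)
[[399.6000061035156, 184.6999969482422], [422.8999938964844, 223.3000030517578], [378.1000061035156, 231.39999389648438], [358.20001220703125, 191.1999969482422]]
nest top ((569.5405883789062, 227.03244018554688), (53.242130279541016, 81.96812438964844), 69.22412109375)
[[236.1999969482422, 238.6999969482422], [255.8000030517578, 246.10000610351562], [242.1999969482422, 281.20001220703125], [222.89999389648438, 274.8999938964844], [221.3000030517578, 268.8999938964844]]
nest scene ((590.9823608398438, 205.656982421875), (120.61102294921875, 194.35818481445312), 69.08511352539062)
[[355.3999938964844, 190.6999969482422], [425.8999938964844, 226.6999969482422], [424.8999938964844, 238.8000030517578], [375.29998779296875, 247.89999389648438], [353.79998779296875, 205.3000030517578]]
```

View pics/masks.png

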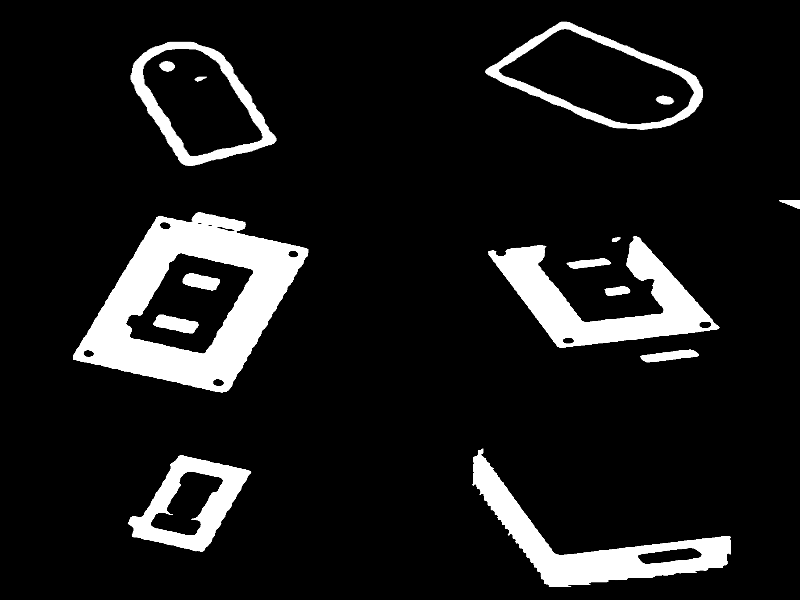

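```bash
python3 - <<'E'
from m import *
print("unit tail corners",tri((439.7,232.7),(219.2,315.1)),tri((426.3,239.3),(232.2,304.3)))
for a,b in(((230.2,221.6),(399.6,184.7)),((271.7,236.2),(422.9,223.3)),((248.2,299),(378.1,231.4)),((206,284),(358.2,191.2))): print("deck?",a,b,tri(a,b))
# top view nest plate corners on z=48, in jig frame (top view deck centre, yaw)
y=np.radians(-20.65);R=np.array([[np.cos(y),-np.sin(y)],[np.sin(y),np.cos(y)]])
c0=np.array([569.25,224.63])
for p in((236.2,238.7),(255.8,246.1),(242.2,281.2),(222.9,274.9)): print("nest plate",(R.T@(onz("top",p,48)[:2]-c0)).round(1))
# stop pads & gold
b=J["top"];u=up(im["top"],b).astype(int)
hs=(((u.max(2)-u.min(2))>90)&(u[:,:,2]>180)).astype(np.uint8)*255
c=big(hs);M=cv2.moments(c);g=full((M["m10"]/M["m00"],M["m01"]/M["m00"]),b);print("gold top",g,(R.T@(onz("top",g,60)[:2]-c0)).round(1))
b=J["scene"];u=up(im["scene"],b).astype(int)
hs=(((u.max(2)-u.min(2))>120)&(u[:,:,2]>180)).astype(np.uint8)*255
c=big(hs);M=cv2.moments(c);g2=full((M["m10"]/M["m00"],M["m01"]/M["m00"]),b);print("gold scene",g2,tri(g,g2))
_,m=deck("top");cs,_=cv2.findContours(m,cv2.RETR_LIST,cv2.CHAIN_APPROX_NONE)
for c in cs:
    A=cv2.contourArea(c)/64
    if 15<A<400:
        M=cv2.moments(c);g=full((M["m10"]/M["m00"],M["m01"]/M["m00"]),J["top"]);print("blob",A,g,(R.T@(onz("top",g,56)[:2]-c0)).round(1))
# unit side lines: fit straight sides
for n in("top","scene"):
    c,_=rim(n);w=np.array([onz(n,p,28)[:2] for p in c])
    yu=np.radians(19.7);Ru=np.array([[np.cos(yu),-np.sin(yu)],[np.sin(yu),np.cos(yu)]])
    q=(w-[642.9,-180.1])@Ru
    print(n,"extents",q.min(0),q.max(0))
    for s in(1,-1):
        k=(q[:,1]*s>10)&(q[:,0]>-25)&(q[:,0]<10);print(np.polyfit(q[k,0],q[k,1],1)*[57.3,1])
E
```

```text
unit tail corners (array([ 621.44004561, -206.0975464 ,   30.84223262]), np.float64(1.8158367335440146)) (array([ 608.79069506, -175.25242272,   28.47207364]), np.float64(5.277211514199494))
deck? (230.2, 221.6) (399.6, 184.7) (array([624.43020739, 217.50676057, 141.11510915]), np.float64(28.744490663803223))
deck? (271.7, 236.2) (422.9, 223.3) (array([645.03016242, 189.641657  ,  61.58068574]), np.float64(90.7315258131598))
deck? (248.2, 299) (378.1, 231.4) (array([504.57386372, 234.33666069, -74.68361491]), np.float64(34.62421843868228))
deck? (206, 284) (358.2, 191.2) (array([497.18360984, 255.19452488,  41.70570945]), np.float64(90.01134421470749))
nest plate [40.2 21.6]
nest plate [ 39.1 -23.3]
nest plate [-40.5 -22.3]
nest plate [-41.5  20.7]
gold top [238.37195705 259.40214558] [-0.8 -0.5]
gold scene [389.79333594 201.82700483] (array([569.29093529, 225.67676143,  57.30134608]), np.float64(2.1485511253276726))
blob 64.296875 [234.77988052 269.1121051 ] [-22.2   0. ]
blob 53.0390625 [241.8354538  250.48403975] [19.7 -0. ]
top extents [-32.64965489 -19.10141843] [31.29811773 17.77760378]
[ 0.03882857 17.18547232]
[ -0.38587589 -18.51354806]
scene extents [-30.94791141 -17.12465017] [32.28290706 18.24451282]
[-0.09788596 17.86537487]
[ -0.26871614 -16.6746691 ]
```

```bash
python3 - <<'E'
from m import *
P=[]
for a,b in(((230.2,221.6),(422.9,223.3)),((271.7,236.2),(378.1,231.4)),((248.2,299),(358.2,191.2)),((206,284),(399.6,184.7))):
    p,e=tri(a,b);P.append(p);print(p.round(1),e.round(1))
print(np.mean(P,0))
s=sense();R=s["tcp_rot"];p=s["ee_pos"]
print("to unit, tool axes mm",R.T@(np.array([643,-180,130])-p), "yaw x",np.degrees(np.arctan2(R[1,0],R[0,0])))
E
```

```text
[652.8 244.5  46.1] 1.8
[619.1 155.7  45.2] 1.0
[486.7 206.8  43.4] 1.8
[520.3 295.7  42.9] 1.7
[569.71099689 225.67432055  44.38806423]
to unit, tool axes mm [-220.84898639 -566.3948542   111.97766509] yaw x -73.6808630693805
```

Deck triangulates to z = 44.4 and the rim to about 29.6, both as expected. The unit is at (643,-180), yaw +19.6°. The nest is at (569.6,225.7), yaw -20.65°. I'll move above the unit.

```bash
python3 -m creep '[0.65,-0.010,-0.025,0.005,-0.3, 0.65,-0.026,-0.067,0.013,-0.8, 0.65,-0.043,-0.11,0.02,-1.2, 0.65,-0.06,-0.155,0.03,-1.8, 0.65,-0.077,-0.2,0.04,-2.4, 0.65,-0.095,-0.245,0.05,-3.3, 0.65,-0.113,-0.29,0.058,-3.3, 0.65,-0.13,-0.335,0.067,-3.3, 0.65,-0.148,-0.38,0.076,-3.3, 0.65,-0.165,-0.425,0.085,-3.3, 0.65,-0.181,-0.465,0.093,-3.3, 0.65,-0.195,-0.5,0.1,-3.3]' 60
python3 - <<'E'
from h import *
s=sense();R=s["tcp_rot"];p=s["ee_pos"];print(s["opening"],tcp_to_tips,p)
print("to unit, tool axes mm",R.T@(np.array([643,-180,130])-p), "yaw x",np.degrees(np.arctan2(R[1,0],R[0,0])))
E
```

```text
time_s: 1.3
ee_pos: [587.7, -222.1, 141.2]
tcp_rot: [[0.337, -0.942, -0.001], [-0.942, -0.337, 0.001], [-0.001, 0.001, -1.0]]
ft_force: [-0.7, -0.8, 0.4]
opening: 55.7
55.67581402302209 11.0 [ 587.73932792 -222.08518354  141.19007549]
to unit, tool axes mm [-21.00530843 -66.2130738   11.1681788 ] yaw x -70.32033603447152
```

```bash
python3 -m creep '[0.65,-0.010,-0.033,0.0,0, 0.65,-0.020,-0.061,0.01,0, 0.65,-0.021,-0.066,0.02,0, 0.65,-0.021,-0.066,0.04,0, 0.65,-0.021,-0.066,0.05,0, 0.65,-0.021,-0.066,0.05,0, 0.65,-0.021,-0.066,0.05,0]' 60
python3 - <<'E'
from h import *
for n in("top","scene"):
    cv2.imwrite(f"pics/{n}1.png",read_camera(n)[:,:,::-1])
a=up(cv2.imread("pics/top1.png"),(380,180,100,75),4);b=up(cv2.imread("pics/scene1.png"),(190,250,100,75),4)
cv2.imwrite("pics/crop1.png",np.hstack([a,b]))
s=sense();R=s["tcp_rot"];p=s["ee_pos"];print(s["opening"],p)
print("to unit, tool axes mm",R.T@(np.array([643,-180,30])-p), "yaw x",np.degrees(np.arctan2(R[1,0],R[0,0])))
E
```

```text
time_s: 2.0
ee_pos: [641.3, -182.8, 92.4]
tcp_rot: [[0.335, -0.942, -0.0], [-0.942, -0.335, 0.0], [-0.0, 0.0, -1.0]]
ft_force: [0.2, -0.7, 0.5]
opening: 55.6
55.44541834005169 [ 642.11489126 -183.01144313   93.53849281]
to unit, tool axes mm [-2.62422202 -1.76329159 63.53736332] yaw x -70.41938277350205
```

View pics/crop1.png

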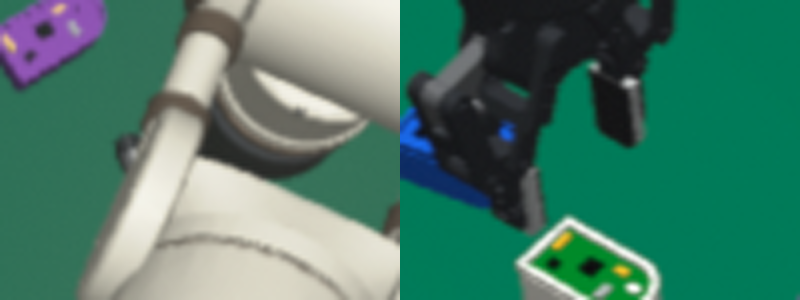

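```bash
python3 - <<'E'
from h import *
s=sense();R=s["tcp_rot"];p=s["ee_pos"];c=CAL["scene"]
for h in(0,5,11,17):
  o=[]
  for x in(-27.7,27.7,):
    for y in(-11,11):
      X=p+R@np.array([x,y,h]);q=c["R"]@X+c["t"];u=c["fx"]*q[0]/q[2]+c["cx"];v=c["fy"]*q[1]/q[2]+c["cy"]
      o.append(((u-190)*4+400,(v-250)*4))
  print(h,np.round(o).tolist())
E
```

```text
0 [[631.0, 139.0], [592.0, 119.0], [544.0, 217.0], [505.0, 195.0]]
5 [[632.0, 148.0], [593.0, 127.0], [545.0, 225.0], [506.0, 203.0]]
11 [[633.0, 157.0], [595.0, 137.0], [547.0, 235.0], [508.0, 213.0]]
17 [[634.0, 167.0], [596.0, 147.0], [548.0, 245.0], [510.0, 223.0]]
```

The scene view shows both fingertips about 5–9 mm ahead of the TCP, straddling the unit. Next I descend with a small correction, stopping above the rim.

```bash
python3 -m creep '[0.65,-0.002,-0.0015,0.01,0, 0.65,-0.0025,-0.0018,0.025,0, 0.65,-0.0025,-0.0018,0.04,0, 0.65,-0.0025,-0.0018,0.05,0, 0.65,-0.0025,-0.0018,0.05,0, 0.65,-0.0025,-0.0018,0.05,0, 0.65,-0.0025,-0.0018,0.05,0]' 60
python3 - <<'E'
from h import *
cv2.imwrite("pics/scene2.png",read_camera("scene")[:,:,::-1])
cv2.imwrite("pics/crop2.png",up(cv2.imread("pics/scene2.png"),(190,270,100,75),8))
s=sense();R=s["tcp_rot"];p=s["ee_pos"];print(s["opening"],p)
print("to unit, tool axes mm",R.T@(np.array([643,-180,14.5])-p), "yaw x",np.degrees(np.arctan2(R[1,0],R[0,0])))
E
```

```text
time_s: 2.8
ee_pos: [643.2, -179.6, 43.0]
tcp_rot: [[0.336, -0.942, 0.001], [-0.942, -0.336, -0.001], [0.001, -0.001, -1.0]]
ft_force: [1.8, 0.0, 1.0]
opening: 55.7
55.3416999833299 [ 643.23254577 -179.66243433   43.22310596]
to unit, tool axes mm [ 0.20402118  0.36628227 28.72297089] yaw x -70.38231421663538
```

View pics/crop2.png

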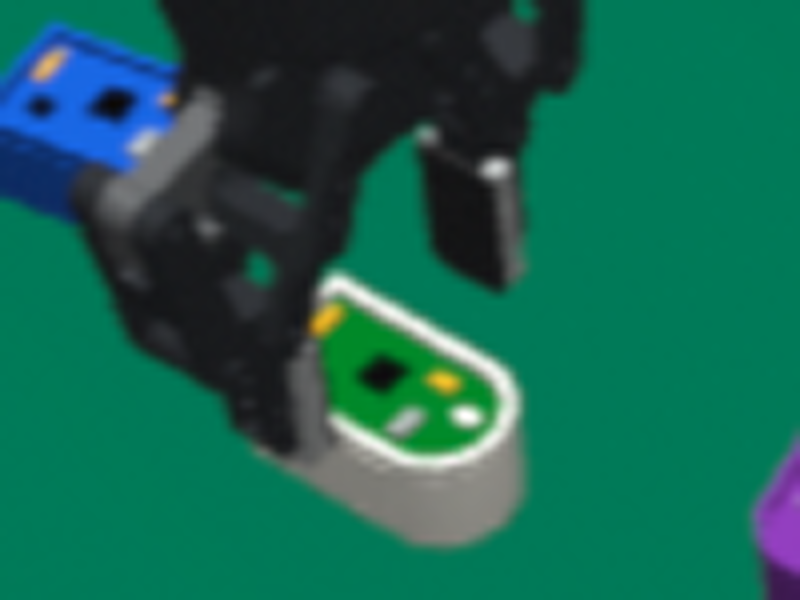

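The fingers stand on either side of the unit, with the left tip near crop (300,455) and the right near (500,290), and the gap is centred on the board. Now down 28.5 mm and close.

```bash
python3 -m creep '[0.65,0,0,0.01,0, 0.65,0,0,0.02,0, 0.65,0,0,0.0265,0, 0.65,0,0,0.0285,0, 0.65,0,0,0.0285,0, 0.65,0,0,0.0285,0, 0.65,0,0,0.0285,0]' 60; python3 -m creep '[0.3,0,0,0,0, 0.3,0,0,0,0, 0.3,0,0,0,0, 0.3,0,0,0,0, 0.3,0,0,0,0, 0.3,0,0,0,0]' 60
```

```text
time_s: 3.55
ee_pos: [643.0, -179.5, 14.3]
tcp_rot: [[0.336, -0.942, 0.001], [-0.942, -0.336, -0.0], [0.001, -0.001, -1.0]]
ft_force: [-0.4, 0.5, 1.0]
opening: 55.4
time_s: 4.15
ee_pos: [643.1, -179.5, 14.4]
tcp_rot: [[0.336, -0.942, 0.001], [-0.942, -0.336, -0.0], [0.001, -0.001, -1.0]]
ft_force: [-0.0, 0.0, 4.4]
opening: 33.2
```

```bash
python3 -m creep '[0.25,0,0,0,0, 0.25,0,0,0,0, 0.25,0,0,-0.005,0, 0.25,0,0,-0.02,0, 0.25,0,0,-0.05,0, 0.25,0,0,-0.09,0, 0.25,0,0,-0.13,0, 0.25,0,0,-0.13,0, 0.25,0,0,-0.13,0]' 60
python3 - <<'E'
from h import *
cv2.imwrite("pics/scene3.png",read_camera("scene")[:,:,::-1])
cv2.imwrite("pics/crop3.png",up(cv2.imread("pics/scene3.png"),(170,190,120,90),6))
s=sense();R=s["tcp_rot"];p=s["ee_pos"];print(s["opening"],p,s["ft_force"])
print("yaw x",np.degrees(np.arctan2(R[1,0],R[0,0])), "to nest",R.T@(np.array([569.6,225.7,144])-p))
E
```

```text
time_s: 5.05
ee_pos: [643.2, -179.6, 145.8]
tcp_rot: [[0.336, -0.942, 0.003], [-0.942, -0.336, -0.001], [0.002, -0.002, -1.0]]
ft_force: [-0.4, 0.5, -1.5]
opening: 32.8
33.081653413961995 [ 642.0822464  -179.04870165  143.61576479] [-0.29796892  0.04938893 -0.3397833 ]
yaw x -70.38002201199171 to nest [-4.05587419e+02 -6.76324741e+01 -1.71270959e-01]
```

View pics/crop3.png

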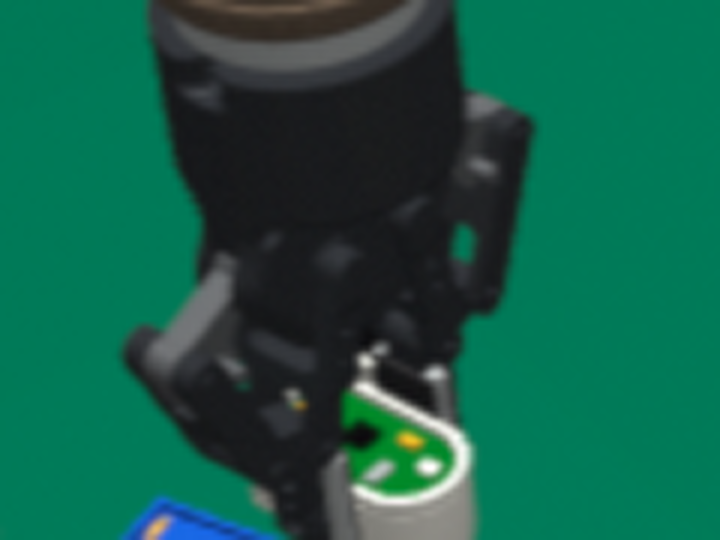

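The unit is held level in the pads, nose toward the camera at crop (460,460). I carry it across and turn it +40.3°.

```bash
python3 -m creep '[0.25,-0.010,-0.002,0,1, 0.25,-0.035,-0.006,0,4, 0.25,-0.075,-0.0125,0,8, 0.25,-0.118,-0.02,0,12, 0.25,-0.161,-0.027,0,16, 0.25,-0.204,-0.034,0,20, 0.25,-0.247,-0.041,0,25, 0.25,-0.29,-0.048,0,30, 0.25,-0.33,-0.055,0,34, 0.25,-0.365,-0.061,0,37.5, 0.25,-0.39,-0.065,0,39.5, 0.25,-0.4036,-0.067,0,40.3]' 60;python3 -m creep '[0.25,0,0,0,0, 0.25,0,0,0,0, 0.25,0,0,0,0, 0.25,0,0,0,0]' 60
python3 - <<'E'
from h import *
for n in("top","scene"):
    cv2.imwrite(f"pics/{n}4.png",read_camera(n)[:,:,::-1])
a=up(cv2.imread("pics/top4.png"),(180,200,120,90),4);b=up(cv2.imread("pics/scene4.png"),(330,110,120,90),4)
s=sense();R=s["tcp_rot"];p=s["ee_pos"];print(s["opening"],p,s["ft_force"],s["joints"].round(2))
print("yaw x",np.degrees(np.arctan2(R[1,0],R[0,0])), "to nest",R.T@(np.array([569.6,225.7,144])-p))
cv2.imwrite("pics/crop4.png",cv2.resize(np.hstack([a,b]),(800,300)))
E
```

```text
time_s: 6.3
ee_pos: [567.8, 225.4, 141.4]
tcp_rot: [[-0.352, -0.936, -0.005], [-0.936, 0.352, -0.0], [0.002, 0.004, -1.0]]
ft_force: [1.0, -1.3, -1.1]
opening: 32.8
time_s: 6.7
ee_pos: [570.3, 222.3, 143.5]
tcp_rot: [[-0.354, -0.935, -0.001], [-0.935, 0.354, -0.0], [0.0, 0.0, -1.0]]
ft_force: [-0.0, -1.1, 0.6]
opening: 33.0
32.902562764334206 [570.3849917  222.57769672 143.74128266] [-1.13238244 -0.18738873 -0.32475887] [ 0.17  0.34  1.58 -0.    1.22  2.11]
yaw x -110.74365462498288 to nest [-2.64183194  1.84001512 -0.25882963]
```

View pics/crop4.png

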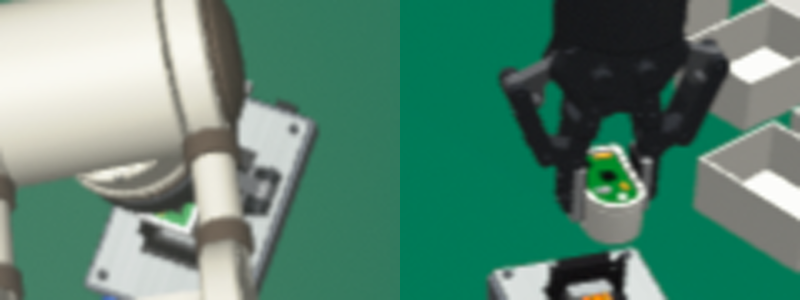

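```bash
python3 - <<'E'
from h import *
im=cv2.imread("pics/scene4.png");b=(366,140,40,45)
u=up(im,b).astype(int);v=u.min(2);m=(v>180).astype(np.uint8)*255
c=full(np.argwhere(m>0)[:,::-1],b)
s=sense();R=s["tcp_rot"];p=s["ee_pos"];zr=p[2]+13.6
w=np.array([onz("scene",q,zr)[:2] for q in c])
y=np.radians(-20.74);Q=np.array([[np.cos(y),-np.sin(y)],[np.sin(y),np.cos(y)]])
q=(w-p[:2])@Q
print(q.min(0),q.max(0))
k=q[:,0]>15
print("nose region y",q[k].min(0),q[k].max(0))
# circle fit to outer nose edge
hull=cv2.convexHull(q.astype(np.float32))[:,0];n=hull[hull[:,0]>16];print(n.round(1).tolist())
cv2.imwrite("pics/crop5.png",np.hstack([u.astype(np.uint8),cv2.cvtColor(m,8)]))
E
```

```text
[-31.28219638 -17.40582823] [32.09927408 17.97920688]
nose region y [ 15.00026398 -17.40582823] [32.09927408 17.21695993]
[[32.099998474121094, 1.7000000476837158], [30.5, 7.400000095367432], [30.299999237060547, 8.0], [26.899999618530273, 12.0], [25.899999618530273, 13.199999809265137], [24.899999618530273, 14.300000190734863], [23.399999618530273, 15.399999618530273], [21.399999618530273, 16.100000381469727], [20.899999618530273, 16.200000762939453], [20.100000381469727, 16.5], [16.799999237060547, -17.399999618530273], [17.299999237060547, -17.299999237060547], [18.200000762939453, -17.100000381469727], [19.200000762939453, -16.899999618530273], [19.600000381469727, -16.799999237060547], [20.600000381469727, -16.399999618530273], [28.799999237060547, -10.699999809265137], [29.399999618530273, -9.899999618530273], [29.5, -9.699999809265137], [31.5, -2.200000047683716], [31.700000762939453, -1.5], [32.0, -0.30000001192092896], [32.099998474121094, -0.10000000149011612]]
```

View pics/crop5.png

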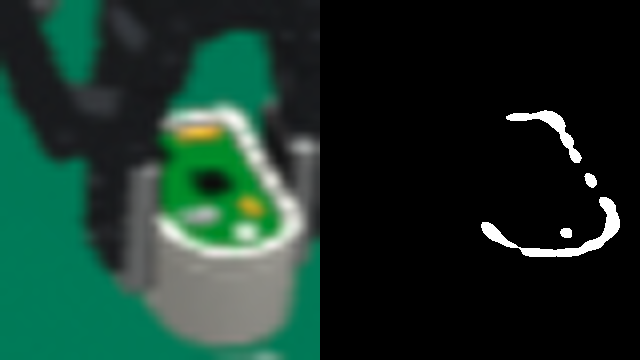

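In the scene camera the held unit lies centred on the TCP, within about 0.4 mm (extents -31.3..32.1 and ±17.4), and its yaw matches the nest. I correct laterally by about 3.5 mm and lower it to just above the guides.

```bash
python3 -m creep '[0.25,-0.001,0.0007,0.004,0, 0.25,-0.0025,0.002,0.012,0, 0.25,-0.003,0.0022,0.024,0, 0.25,-0.003,0.0022,0.036,0, 0.25,-0.003,0.0022,0.046,0, 0.25,-0.003,0.0022,0.052,0, 0.25,-0.003,0.0022,0.053,0, 0.25,-0.003,0.0022,0.053,0, 0.25,-0.003,0.0022,0.053,0, 0.25,-0.003,0.0022,0.053,0]' 60
python3 - <<'E'
from h import *
for n in("top","scene"):
    cv2.imwrite(f"pics/{n}6.png",read_camera(n)[:,:,::-1])
a=up(cv2.imread("pics/top6.png"),(200,215,80,60),5);b=up(cv2.imread("pics/scene6.png"),(350,150,80,60),5)
s=sense();R=s["tcp_rot"];p=s["ee_pos"];print(s["opening"],p,s["ft_force"])
print("yaw x",np.degrees(np.arctan2(R[1,0],R[0,0])), "to nest",R.T@(np.array([569.4,226.2,70.4])-p))
cv2.imwrite("pics/crop6.png",np.hstack([a,b]))
E
```

```text
time_s: 7.8
ee_pos: [569.7, 227.0, 91.5]
tcp_rot: [[-0.353, -0.936, 0.001], [-0.936, 0.353, 0.0], [-0.001, -0.001, -1.0]]
ft_force: [0.2, 1.4, -0.4]
opening: 33.0
32.89107872663933 [569.50232737 227.00922474  91.3073499 ] [ 0.5678394  -0.05955128 -1.16212459]
yaw x -110.68134337615786 to nest [ 0.80289491 -0.17458413 20.90711543]
```

View pics/crop6.png

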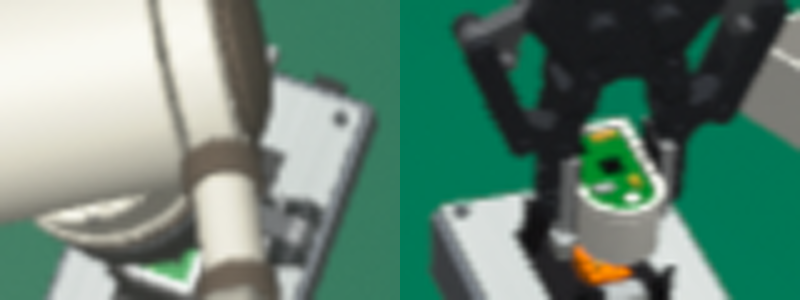

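```bash
python3 -m creep '[0.25,0.0006,0,0.002,0, 0.25,0.0006,0,0.005,0, 0.25,0.0006,0,0.008,0, 0.25,0.0006,0,0.008,0, 0.25,0.0006,0,0.008,0]' 60; python3 -m creep '[0.25,0,0,0.002,0, 0.25,0,0,0.004,0, 0.25,0,0,0.005,0, 0.25,0,0,0.005,0, 0.25,0,0,0.005,0]' 60
```

```text
time_s: 8.4
ee_pos: [568.8, 226.4, 82.6]
tcp_rot: [[-0.353, -0.936, -0.0], [-0.936, 0.353, -0.0], [0.0, 0.0, -1.0]]
ft_force: [-0.5, 0.2, -0.6]
opening: 33.0
time_s: 8.9
ee_pos: [569.0, 226.4, 77.8]
tcp_rot: [[-0.353, -0.936, 0.0], [-0.936, 0.353, -0.0], [-0.0, -0.0, -1.0]]
ft_force: [0.1, 0.4, -0.8]
opening: 32.8
```

No contact yet at 63 mm underside height, so the unit is inside the guides. I continue down onto the pins.

```bash
python3 -m creep '[0.25,0,0,0.001,0, 0.25,0,0,0.002,0, 0.25,0,0,0.003,0, 0.25,0,0,0.003,0]' 60; python3 -m creep '[0.25,0,0,0.001,0, 0.25,0,0,0.002,0, 0.25,0,0,0.002,0, 0.25,0,0,0.002,0]' 60;  python3 -m creep '[0.25,0,0,0.0005,0, 0.25,0,0,0.001,0, 0.25,0,0,0.0015,0, 0.25,0,0,0.0015,0, 0.25,0,0,0.0015,0]' 60
```

```text
time_s: 9.3
ee_pos: [569.2, 226.4, 75.2]
tcp_rot: [[-0.353, -0.936, 0.0], [-0.936, 0.353, 0.0], [-0.0, -0.0, -1.0]]
ft_force: [-1.2, 0.3, 2.1]
opening: 33.0
time_s: 9.7
ee_pos: [569.2, 226.4, 73.1]
tcp_rot: [[-0.353, -0.936, 0.0], [-0.936, 0.353, 0.0], [-0.0, -0.0, -1.0]]
ft_force: [-0.1, -0.0, 4.0]
opening: 32.7
time_s: 10.2
ee_pos: [569.1, 226.5, 71.5]
tcp_rot: [[-0.353, -0.936, 0.0], [-0.936, 0.353, 0.0], [-0.0, -0.0, -1.0]]
ft_force: [-1.8, 0.4, 5.0]
opening: 32.9
```

The force follows the spring curve at 2, 4 and 5 N. I look for the hard stop in 0.5 mm steps.

```bash
for i in 1 2 3; do python3 -m creep '[0.25,0,0,0.0003,0, 0.25,0,0,0.0006,0, 0.25,0,0,0.0006,0, 0.25,0,0,0.0006,0]' 60 | grep -v rot; done
```

```text
time_s: 10.6
ee_pos: [569.2, 226.4, 71.0]
ft_force: [-1.7, -0.8, 5.3]
opening: 32.8
time_s: 11.0
ee_pos: [569.2, 226.4, 70.5]
ft_force: [-2.7, -0.3, 6.6]
opening: 33.1
time_s: 11.4
ee_pos: [569.2, 226.5, 70.4]
ft_force: [-3.7, -0.1, 9.6]
opening: 32.9
```

```bash
for i in 1 2; do python3 -m creep '[0.25,0,0,0.0003,0, 0.25,0,0,0.0006,0, 0.25,0,0,0.0006,0, 0.25,0,0,0.0006,0]' 60 | grep -v rot; done
```

```text
time_s: 11.8
ee_pos: [569.2, 226.4, 70.4]
ft_force: [-6.5, -2.3, 13.0]
opening: 32.9
time_s: 12.2
ee_pos: [569.2, 226.5, 70.4]
ft_force: [-7.7, -1.9, 16.8]
opening: 32.9
```

The vertical stop is clear: z stays at 70.4 while force rises. A side force of -8 N in x has built up as well, so I relieve it with a small shift along tool y and take a look.

```bash
python3 -m creep '[0.25,0,0.0005,0,0, 0.25,0,0.001,0,0, 0.25,0,0.001,0,0]' 60 | grep -v rot
python3 - <<'E'
from h import *
for n in("top","scene"):
    cv2.imwrite(f"pics/{n}7.png",read_camera(n)[:,:,::-1])
b=up(cv2.imread("pics/scene7.png"),(350,155,80,60),10)
s=sense();print(s["ft_force"],s["ft_torque"],s["ee_pos"]);cv2.imwrite("pics/crop7.png",b)
E
```

```text
time_s: 12.5
ee_pos: [569.2, 226.5, 70.4]
ft_force: [-3.4, -3.5, 13.8]
opening: 32.8
[-3.54832578 -2.94969575 15.04679093] [-0.48779106  0.7471105  -0.01647903] [569.19966583 226.44284218  70.37974895]
```

View pics/crop7.png

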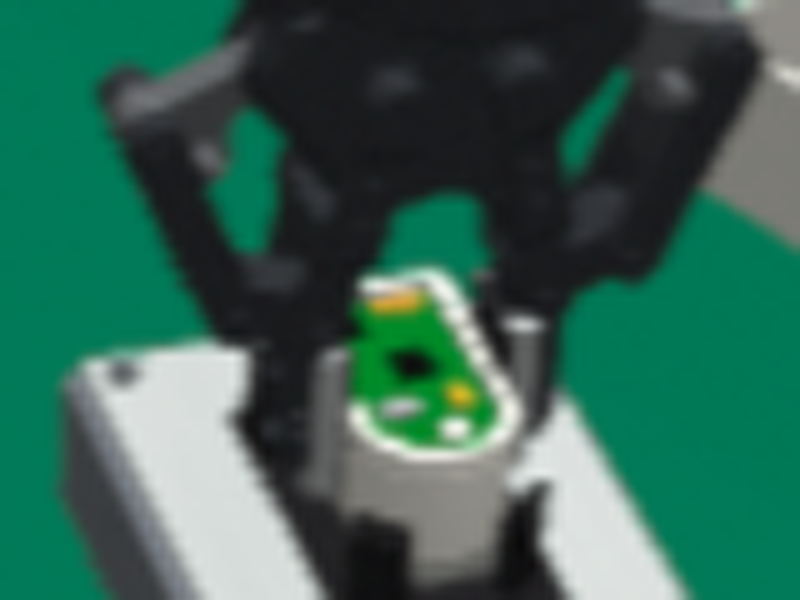

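The meter sits between the V posts (around crop (380,540) and (525,520)), level with the board clear. TCP z = 70.4 equals the 56 mm stops plus the grip offset of 14.4. I firm up the push slightly, trim the side load, and check that it holds steady.

```bash
python3 -m creep '[0.25,0.0003,0.0004,0.0004,0, 0.25,0.0005,0.0008,0.0009,0, 0.25,0.0005,0.0008,0.0009,0, 0.25,0.0005,0.0008,0.0009,0]' 60 | grep -v rot;  python3 -m creep '[0.25,0,0,0,0, 0.25,0,0,0,0, 0.25,0,0,0,0, 0.25,0,0,0,0, 0.25,0,0,0,0, 0.25,0,0,0,0, 0.25,0,0,0,0, 0.25,0,0,0,0, 0.25,0,0,0,0, 0.25,0,0,0,0]' 60
```

```text
time_s: 13.0
ee_pos: [569.2, 226.5, 70.4]
ft_force: [-3.6, -2.6, 16.7]
opening: 32.9
time_s: 14.0
ee_pos: [569.2, 226.4, 70.4]
tcp_rot: [[-0.353, -0.936, 0.004], [-0.936, 0.353, -0.0], [-0.001, -0.004, -1.0]]
ft_force: [-3.0, -2.5, 16.5]
opening: 33.0
```

```bash
python3 - <<'E'
from h import *
im=read_camera("scene")[:,:,::-1];t=read_camera("top")[:,:,::-1];cv2.imwrite("pics/scene8.png",im)
o=cv2.imread("pics/scene0.png");ot=cv2.imread("pics/top0.png")
for n,(x,y,w,h) in dict(fin1=(130,258,42,34),fin2=(218,225,30,40),blue=(185,270,38,32),purple=(280,312,38,40),driver=(115,315,35,80)).items():
    print(n,np.abs(im[y:y+h,x:x+w].astype(int)-o[y:y+h,x:x+w]).mean().round(2))
d=np.abs(im.astype(int)-o).max(2);print("carton",d[195:280,520:605].mean(),"cartons",d[140:190,415:475].mean())
s=sense();print(s["time_s"],s["ft_force"],s["ee_pos"],s["opening"])
b=up(np.ascontiguousarray(im),(350,155,80,60),10);cv2.imwrite("pics/crop8.png",b)
E
```

```text
fin1 1.7
fin2 1.64
blue 1.52
purple 1.57
driver 1.41
carton 2.1439446366782007 cartons 8.026333333333334
14.1 [-2.49192379 -2.02404028 16.65885233] [569.184398   226.44249084  70.38835554] 32.770900552198256
```

View pics/scene8.png

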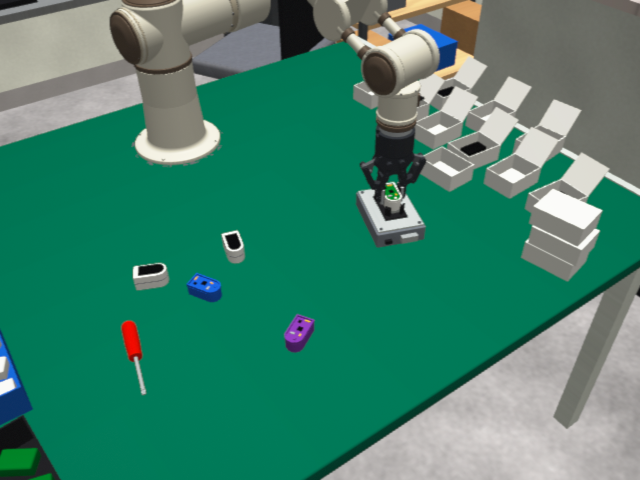

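The meter is in the jig at (392,195), and everything else is where it was: finished meters (150,275) and (233,246), screwdriver (133,350), cartons at right. I hand in while holding 16.7 N.

```bash
python3 -c "
from workcell import *
print(job_done())"
```

```text
the job is handed in; nothing more can be done
None
```

The open meter is in the jig nest, board up with its nose in the V end. I handed the job in at 14.1 s, still gripping it by its white sides and pushing down.

**Seating:** while I pressed it down, the force followed the spring at 2 to 6.6 N. It then rose to a steady 16.7 N with TCP z fixed at 70.4 mm, which is the 56 mm stops plus the 14.4 mm grip offset. That leaves roughly 10 N on the stops.

**Other items:** the scene picture before hand-in shows the finished meters, the screwdriver and the look-alikes unmoved. The carton stack looks unmoved too, though one carton by the jig changed more in the picture comparison (about 8 grey levels against 2). I read that as the arm and its shadow, since it stands in the same place.

**Checks that were off:**
- **Side force:** a push of up to about 8 N in -x appeared while seating. I trimmed it to about 3 N in x and y, but not to zero.
- **Tilt:** the tool leaned about 0.004 rad under the push, less than 0.3 mm over the meter's length. That is too small to check in the pictures.
- **Cameras:** the two views disagreed by about 1 to 2 mm, within the stated calibration. One tail corner's two rays missed each other by 5 mm, so I relied on the full outlines instead.

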